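# Free a nail header from its clip and show it to the inspection camera

### The job

On the forge bench a nail header lies in a cast-iron holder under a spring clip. Turn the clip's wing knob clockwise (seen from above) to its stop so that the leaf is clear, lift the header out by its handle, and hold it level, domed face up, with the hole in its head directly over the ring mark on the camera stand's foot and 160 mm above the bench plate, head towards the camera and handle pointing straight away from it. Finish holding it still there in the gripper: do not put it down or let go; touch nothing of the camera stand and leave the other things on the bench where they are.

Things in the scene. Friction and masses are not known exactly. Their poses are not given: they have to be found in the camera images.
- fixture: Cast-iron holder, fixed, foot 190 x 75 x 8 mm. Origin on the bench under the header's grip point; x along the lying header, tail to head; z up. Rests at x = 32 to 42 and -90 to -44 mm carry the handle, underside 45 mm up, with low cheeks 2 mm beside it (to 56 and 52 mm up). Between the rests the handle is open for fingers on both sides and 37 mm below. With the clip open, lift straight up.
- clip (a joint): Angle of the spring clip about its upright axis. 0: the leaf lies across the handle (points to the holder's -y); grows clockwise seen from above to the stop at 1.57, where the leaf points to the header's tail, clear of the handle. Starts between 0 and 0.35; light friction (0.06 N m); stays where left. It counts as open past 1.35.
- clip_grip (a point): Middle of the clip's wing knob, on its axis (x = -67, y = 26 mm in the holder's frame), 84 mm above the bench; turns with it. The wing is an upright bar 36 mm long (this point's y, in line with the leaf), 10 mm thick (x), from 69 to 98 mm above the bench. Below it the leaf, 14 mm wide, reaches 38 mm along -y over the handle, 56 to 59 mm above the bench, its tip turned up to 63 mm.
- header_grip (a point): Place to grip the nail header: middle of its handle's section, where it balances; 50 mm above the bench at the start. Worn steel, 0.25 to 0.5 kg, 222 mm long: flat bar handle 16 mm wide (y), 10 mm high (z), a round eye 30 mm across at the tail (centre x = -110 mm), a round head at the other end. x points to the head, z up out of the domed face.
- header_hole (a point): Centre of the hole in the header's head, 75 mm along +x from the grip point, at the mid-height of the handle; same axes. The head is 44 mm across, 15 mm high (from 7 mm below to 8 mm above this point), domed on top.
- mark (a point): Centre of the ring mark, 40 mm across, on the foot of the camera stand, 5 mm above the bench. x points level from the mark towards the camera's post, z up. The foot is fixed: tongue 56 mm wide and 5 mm thick from x = -30 to 105 mm, then a plate 90 x 100 mm with the post at x = 157 mm, 272 mm high.
- focus (a point): The empty point in the air straight above the ring mark, 160 mm above the bench plate, where the header's hole is to be; same axes as the mark. The header's x is to point along this x.
- lens (a point): Front of the camera's lens, 98 mm along x from the focus and 69 mm above it; the camera (44 mm thick, 90 mm long) looks down at 35 degrees at the focus. Same axes as the mark.
- tankard: Pewter tankard, 125 mm high, 86 mm across, with a handle; bystander, loose. Origin under its centre.
- mold: Rusted nail mold, block 110 x 50 x 28 mm with three holes; bystander, loose. Origin under its centre.
- flint: Grey flint striker block, 60 x 35 x 28 mm; bystander, loose. Origin under its centre.
- rods: Wooden block 60 x 130 x 45 mm with four tapered nail rods standing in it to 147 mm above the bench; bystander, fixed. Origin under its centre.

How it is judged:
By the outcome, as a careful person would: the job done as asked, in the order asked, and still so for the second after the job is handed in, while the arm keeps its last pose, push and grip.
It also fails if it takes over 38 s, if anything falls off the work surface, if the arm or the gripper's body presses on something with over 40 N, if the wrist force passes 120 N, or if a joint passes its speed limit or range.

### The arm

A 6-joint arm with a two-finger parallel gripper is mounted at the origin on the work surface. World frame = base frame: x ahead of the robot, y to its left, z up, the work surface at z = 0. Lengths are in m, angles in rad, forces in N, time in s.
With the tool pointing down it reaches from about 0.35 to 0.775 m from the base axis. Payload 5.5 kg.
Tool frame: the origin (TCP) lies at the very end of the fingers, on their centre line; the grasp point (between the pads) lies hold_point_z behind it (hold_point_z is the distance from the TCP to the grasp point, in m); x points along the fingers, y is the direction in which the jaws open and shut, and the axes are right-handed (so a half turn about x gives the same grasp; the last joint's range is limited). The gripper opens to 85 mm and grips with 20 to 120 N. Pads are 22 mm wide; open, the fingers measure 114 mm over their backs; the gripper's body (76 mm by 85 mm) begins 54 mm behind the grasp point. The pads swing forward as they close: fully open they stand 13 mm farther back than shut.
Start: joints at [1.025, 0.313, 0.046, 1.304, 0, 1.431], TCP at [0.227, 0.528, 0.231] pointing down, gripper open.
Joint ranges: [-2.76, 2.76], [-0.86, 1.69], [-1.03, 1.26], [-2.2, 2.34], [-1.47, 1.5], [-3.14, 3.14]. Speed limits (rad/s): [2.57, 2.57, 3.14, 3.14, 3.14, 3.14].

### API

Orientations are given as a unit quaternion [w, x, y, z].
In Python, from workcell import * gives the robot as it stands. The module is installed in compiled form; this text tells all that it offers.
- The arm moves only by the tool step_arm, never from a script. Its argument "targets" is a list of rows, each a list of 3 entries, a list of its own where there are three numbers: the turn, a rotation vector about the tool's x, y, z in degrees, then the shift along the tool's x, y, z in cm, then the finger opening in cm, from 0 to 8.54. A call has exactly 10 rows; each row shifts and turns the commanded pose from where the row before left it, along the tool's axes as they then stand; what a row does not reach is not made up. A row lasts 1/10 s, in which the tool goes at most 50 mm and 8.59 degrees, less where a joint would pass 70% of its speed; a pose out of reach is approached as far as the arm can. A call with a gripper value outside its range is refused whole. The fingers move at their own pace and stop on an object; "force" is the grip in N (left out, the last holds). Time passes only in rows, so rows that do not move let the fingers close, or fill a call up. It gives the time, the measured TCP pose, the force and the opening at its end, in the units of the state.
- get_state(): the state, without advancing time (a new reading comes with each control period).
- read_camera(name): name is "scene" or "side" or "wrist"; returns the picture (400x640x3 uint8, red, green, blue); there is no depth.
- camera_model(name): a dict with "fx", "fy", "cx", "cy" (pixels), "dist_coeffs" ([k1, k2, p1, p2, k3] as OpenCV has them; the pictures are not rectified), "xyz" and "rotation" of the camera in the world; the wrist camera has in their place "T_tool_cam" (4x4, takes a point from camera to tool coordinates, whose origin is the TCP and whose axes are the tool frame's). Camera axes: x right, y down, z forward; pixel columns grow to the right and rows downward; lengths in m; the calibration is good to about 2 mm. A picture is of the moment at which its call begins: read the wrist's pose just before it. camera_model takes no time and is no camera call.
- hand_in(): hands the job in, once; it reports no verdict.
Trained networks look in the newest picture that a camera, given by its name, has taken for a name from the list of things; names that differ only in an ending like _2 or _b are one class to them, and where a whole thing is asked for, a point or a joint stands for the part that bears it (a point fixed in the world has none). Each returns a list of dicts, best first, with "p" (0 to 1); they miss things now and then, are a little off and sometimes report something else, mostly with a low value. They report only what shows in the picture. A call takes as long as a camera call.
- find_in(camera, label): "extent" ([left, top, width, height] in pixels, round what is visible of it).
- silhouettes(camera, label): "mask" (400x640 bool, what is visible of it) and "extent" ([left, top, width, height] in pixels, round what is visible of it).
The state is a dict: "clock": time; "joint_pos": joint angles; "qvel": joint speeds; "tau": joint torques, N m; "tcp_pos": TCP position; "orientation": TCP orientation; "wrist_force": force on the tool from outside, world axes, zero at the start; "ft_torque": the same for the moment, N m; "finger_gap": finger opening in m.
Only numpy, scipy, OpenCV 4.12 (cv2) and the standard library are available. Lean on these libraries where they do the work, as an engineer would, in place of code of your own. Each camera call takes 0.05 s, during which the arm holds its last target.

## Working session

There is one attempt and no reset: what is moved stays moved. The work goes in short steps, Python scripts to look and compute and a tool call to move; the robot and the scene stay as the last step left them, time stands still between calls to the robot, and variables do not carry over. Pictures are saved under pics/ and viewed, and the job is handed in when it is done.

Besides the shell and the picture viewer there is one more tool, called after "Request:" as name(argument=value, ...) on one line, values as JSON. step_arm: Moves the arm, as the interface text tells. Its arguments: {"type":"object","properties":{"targets":{"type":"array","items":{"type":"array"}},"force":{"type":"number"}},"required":["targets"]}

```bash
mkdir -p pics
python3 - <<'E'
from workcell import *
import cv2
s=get_state();print(s)
for c in ("scene","side","wrist"):
    m=camera_model(c);print(c,m)
    im=read_camera(c);cv2.imwrite(f"pics/a_{c}.png",im[:,:,::-1])
E
ls
```

```text
{'clock': 0.0, 'joint_pos': array([ 1.02538437e+00,  3.13995925e-01,  4.49513965e-02,  1.30360374e+00,
       -4.78344779e-05,  1.43118180e+00]), 'qvel': array([-0.00033498,  0.00016206,  0.00028129, -0.00098315, -0.00110242,
       -0.00139034]), 'tau': array([ 1.81907129e-03, -4.80622673e+01,  2.98535514e+01,  1.93609967e-02,
       -2.44218645e-04,  3.51280008e-06]), 'tcp_pos': array([0.22673529, 0.52783423, 0.23040015]), 'orientation': array([ 0.69239733,  0.1418662 ,  0.69280528, -0.14311101]), 'wrist_force': array([ 0.28595327, -0.26362074, -0.13794757]), 'ft_torque': array([ 0.041552  , -0.00747616,  0.00337058]), 'finger_gap': 0.08542922848874246}
scene {'fx': 484.83942155181904, 'fy': 484.83942155181904, 'cx': 321.9861656048181, 'cy': 195.64999957930377, 'dist_coeffs': array([-0.14310131,  0.        ,  0.        ,  0.        ,  0.        ]), 'xyz': array([1.42303068, 0.38721095, 1.03282715]), 'rotation': array([-0.21288155,  0.47841487,  0.78354161, -0.33445957])}
side {'fx': 392.5304731840293, 'fy': 392.5304731840293, 'cx': 323.2434686730161, 'cy': 201.55543760757624, 'dist_coeffs': array([-0.0492134,  0.       ,  0.       ,  0.       ,  0.       ]), 'xyz': array([ 0.46195349, -0.83874355,  0.70739458]), 'rotation': array([-0.47131013,  0.87943332, -0.05337583,  0.04018476])}
wrist {'fx': 285.9095217228162, 'fy': 285.9095217228162, 'cx': 317.06720333585497, 'cy': 198.86852216784922, 'dist_coeffs': array([-0.02921269,  0.        ,  0.        ,  0.        ,  0.        ]), 'T_tool_cam': array([[-4.89036898e-04, -3.06711611e-01,  9.51802368e-01,
        -1.42513713e-01],
       [ 9.99999860e-01,  4.26488872e-05,  5.27544115e-04,
        -6.82479467e-04],
       [-2.02397217e-04,  9.51802493e-01,  3.06711547e-01,
        -7.86323166e-02],
       [ 0.00000000e+00,  0.00000000e+00,  0.00000000e+00,
         1.00000000e+00]])}
pics
```

View pics/a_scene.png

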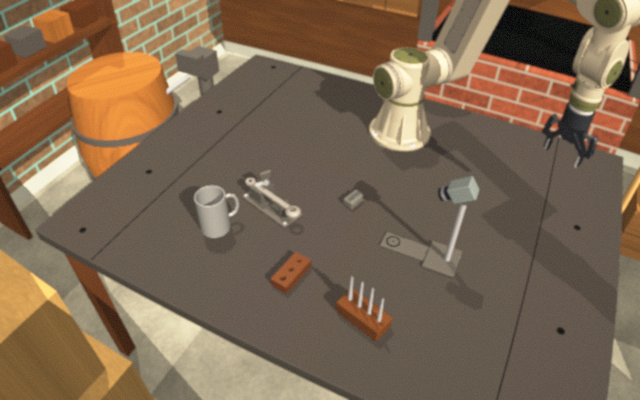

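View pics/a_side.png

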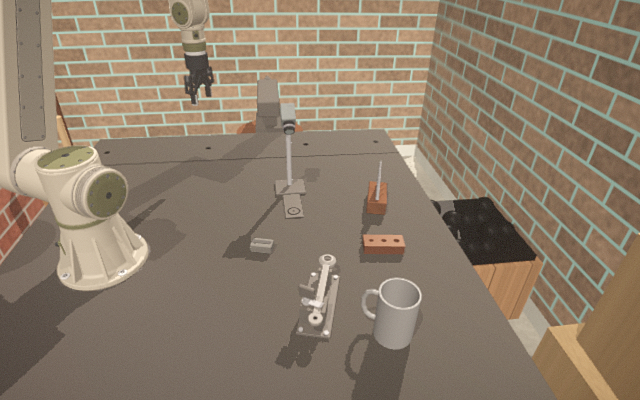

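View pics/a_wrist.png

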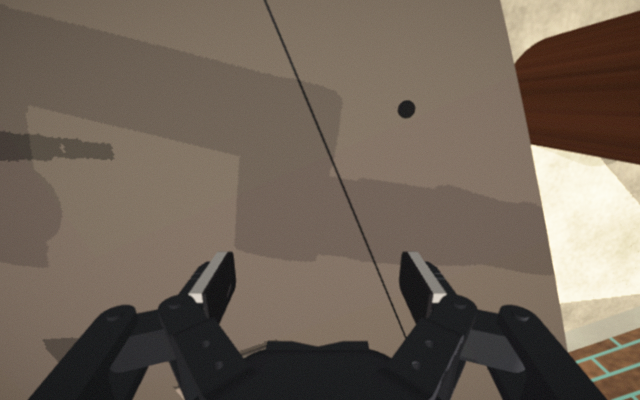

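Run:
```python
import workcell
print([n for n in dir(workcell) if n[0]!='_']); print(getattr(workcell,'hold_point_z',None))
```

```text
['MotionError', 'camera_model', 'find_in', 'get_state', 'hand_in', 'hold_point_z', 'read_camera', 'silhouettes']
0.0187
```

```bash
cat > h.py <<'E'
from workcell import *
import numpy as np, cv2
from scipy.spatial.transform import Rotation as R
def q2R(q): return R.from_quat([q[1],q[2],q[3],q[0]]).as_matrix()
def cam(name,s=None):
    m=camera_model(name)
    K=np.array([[m['fx'],0,m['cx']],[0,m['fy'],m['cy']],[0,0,1]]);D=np.array(m['dist_coeffs'])
    if 'xyz' in m: return K,D,q2R(m['rotation']),np.array(m['xyz'])
    s=s or get_state(); Rt=q2R(s['orientation']);T=m['T_tool_cam']
    return K,D,Rt@T[:3,:3],s['tcp_pos']+Rt@T[:3,3]
def ray(c,uv):
    K,D,Rc,p=c
    x=cv2.undistortPoints(np.array([[uv]],float),K,D)[0,0]
    return p,Rc@np.array([x[0],x[1],1.])
def onz(c,uv,z):
    p,d=ray(c,uv); return p+d*(z-p[2])/d[2]
def proj(c,P):
    K,D,Rc,p=c
    P=np.atleast_2d(P); rv=cv2.Rodrigues(Rc.T)[0]
    return cv2.projectPoints(P.astype(float),rv,-Rc.T@p,K,D)[0][:,0]
def tri(l):
    A=0;b=0
    for c,uv in l:
        p,d=ray(c,uv);d=d/np.linalg.norm(d);M=np.eye(3)-np.outer(d,d);A=A+M;b=b+M@p
    return np.linalg.solve(A,b)
E
python3 - <<'E'
from h import *
for n,(x,y,w,h) in {"scene":(170,150,320,190),"side":(230,70,210,290)}.items():
    im=cv2.imread(f"pics/a_{n}.png")[y:y+h,x:x+w]
    k=2.5 if n=="scene" else 2
    cv2.imwrite(f"pics/z_{n}.png",cv2.resize(im,None,fx=k,fy=k,interpolation=cv2.INTER_CUBIC))
for n in ("scene","side"):
    c=cam(n)
    for l in ("header_grip","fixture","clip","mark","lens","tankard","mold","flint","rods"):
        r=find_in(n,l)
        if r:
            e=np.array(r[0]['extent']);uv=e[:2]+e[2:]/2
            print(n,l,round(r[0]['p'],2),e.round(1),onz(c,uv,.03).round(3))
E
```

```text
scene header_grip 0.79 [245.6 176.6  50.1  42.9] [ 0.548 -0.213  0.03 ]
scene fixture 0.63 [239.2 169.5  53.7  58.8] [ 0.557 -0.223  0.03 ]
scene clip 0.47 [254.1 170.6  19.3  15.2] [ 0.481 -0.279  0.03 ]
scene mark 0.67 [381.6 177.7  94.1 105.5] [0.455 0.251 0.03 ]
scene lens 0.63 [378.7 176.6 103.3 101. ] [0.44  0.252 0.03 ]
scene tankard 0.84 [194.5 185.6  44.7  50.8] [ 0.668 -0.324  0.03 ]
scene mold 0.88 [268.5 253.9  43.3  43.9] [ 0.774 -0.018  0.03 ]
scene flint 0.49 [342.1 191.5  22.4  17.3] [0.441 0.01  0.03 ]
scene rods 0.91 [336.9 277.3  55.4  62.9] [0.778 0.192 0.03 ]
side header_grip 0.82 [310.1 255.4  28.2  69.5] [ 0.563 -0.199  0.03 ]
side fixture 0.72 [295.9 271.9  45.8  66.8] [ 0.545 -0.243  0.03 ]
side clip 0.6 [302.3 284.2  18.2  21.7] [ 0.532 -0.211  0.03 ]
side mark 0.62 [278.8 104.2  30.  112.7] [0.538 0.455 0.03 ]
side tankard 0.93 [362.8 278.4  58.9  71.4] [ 0.702 -0.287  0.03 ]
side mold 0.71 [361.6 235.7  43.   16.3] [ 0.744 -0.049  0.03 ]
side flint 0.55 [251.3 236.4  21.5  17.4] [ 0.42  -0.019  0.03 ]
side rods 0.61 [365.7 165.8  20.5  45.4] [0.794 0.232 0.03 ]
```

View pics/z_scene.png

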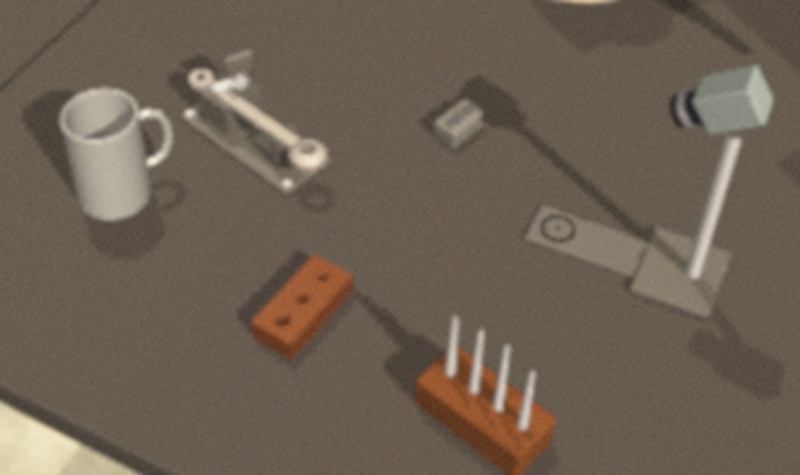

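View pics/z_side.png

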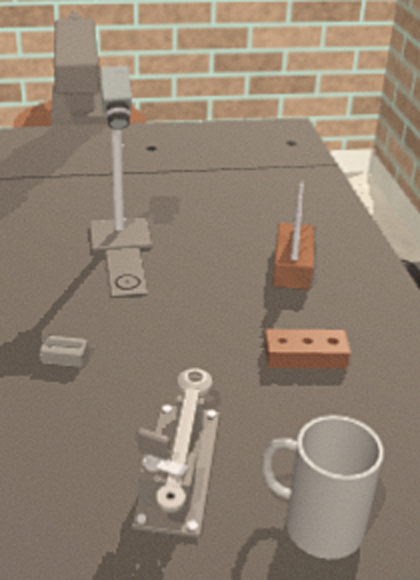

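Run:
```python
from h import *
a=cam("scene");b=cam("side")
P={"hole":((292.8,210.8),(327.5,258.5),.057),"eye":((250.4,181.),(315,318),.055),"mark":((392.8,241.2),(293.3,211),.005),"postbase":((447.5,260),(289,184.5),.005)}
for k,(u,v,z) in P.items(): print(k,tri([(a,u),(b,v)]).round(4),onz(a,u,z).round(4),onz(b,v,z).round(4))
```

```text
hole [ 0.5826 -0.1161  0.0524] [ 0.5872 -0.1139  0.057 ] [ 0.5814 -0.1206  0.057 ]
eye [ 0.5302 -0.2948  0.0508] [ 0.534  -0.2919  0.055 ] [ 0.5299 -0.2984  0.055 ]
mark [0.516  0.1689 0.0031] [0.5178 0.1693 0.005 ] [0.5158 0.1663 0.005 ]
postbase [0.5121 0.3294 0.0038] [0.5132 0.3295 0.005 ] [0.512  0.3274 0.005 ]
```

```bash
cat >> h.py <<'E'
def plan(target_p, yaw_y=None, s=None):
    """target TCP position; yaw_y = desired world azimuth(deg) of tool y, tool x down. Prints turn in tool frame & shift in current tool frame (cm)"""
    s=s or get_state(); Rt=q2R(s['orientation'])
    if yaw_y is None: a=np.degrees(np.arctan2(Rt[1,1],Rt[0,1]))
    else: a=yaw_y
    a0=np.radians(a); y=np.array([np.cos(a0),np.sin(a0),0]);x=np.array([0,0,-1.]);G=np.c_[x,y,np.cross(x,y)]
    rv=np.degrees(R.from_matrix(Rt.T@G).as_rotvec())
    d=np.array(target_p)-s['tcp_pos']
    print("t",round(s['clock'],2),"tcp",s['tcp_pos'].round(4),"yawy",np.degrees(np.arctan2(Rt[1,1],Rt[0,1])).round(2),"gap",round(s['finger_gap'],4),"F",s['wrist_force'].round(1),"q",s['joint_pos'].round(2))
    print("turn",rv.round(2),"shift_old",(Rt.T@d*100).round(2),"shift_new",(G.T@d*100).round(2))
E
python3 - <<'E'
from h import *
a=cam("scene");b=cam("side")
print(tri([(a,(265.2,174.8)),(b,(306.5,287.5))]))
s=get_state();print(q2R(s['orientation']).round(3))
plan([.52,-.245,.24],73.7)
plan([.52,-.245,.24],73.7-180)
E
```

```text
[ 0.51891945 -0.24410429  0.08883816]
[[ 0.     0.395  0.919]
 [ 0.     0.919 -0.395]
 [-1.     0.     0.   ]]
t 1.05 tcp [0.227  0.5283 0.2313] yawy 66.75 gap 0.0855 F [ 0.5 -0.3 -1.5] q [ 1.03  0.31  0.05  1.3  -0.    1.43]
turn [-6.95  0.   -0.01] shift_old [ -0.87 -59.49  57.44] shift_new [ -0.87 -66.    49.83]
t 1.05 tcp [0.227  0.5283 0.2313] yawy 66.75 gap 0.0855 F [ 0.5 -0.3 -1.5] q [ 1.03  0.31  0.05  1.3  -0.    1.43]
turn [ 1.7305e+02 -1.0000e-02 -0.0000e+00] shift_old [ -0.87 -59.49  57.44] shift_new [ -0.87  66.   -49.83]
```

Run:
```python
from h import *
plan([.53,-.215,.25],66.75)
```

```text
t 1.05 tcp [0.227  0.5283 0.2313] yawy 66.75 gap 0.0855 F [ 0.5 -0.3 -1.5] q [ 1.03  0.31  0.05  1.3  -0.    1.43]
turn [ 0.    0.   -0.01] shift_old [ -1.87 -56.34  57.18] shift_new [ -1.87 -56.34  57.18]
```

Request:
step_arm(targets=[[[0,0,0],[-0.1,-1.5,1.5],8.5],[[0,0,0],[-0.1,-2.8,2.8],8.5],[[0,0,0],[-0.1,-2.8,2.8],8.5],[[0,0,0],[-0.1,-2.8,2.8],8.5],[[0,0,0],[-0.1,-2.8,2.8],8.5],[[0,0,0],[-0.1,-2.8,2.8],8.5],[[0,0,0],[-0.1,-2.8,2.8],8.5],[[0,0,0],[-0.1,-2.8,2.8],8.5],[[0,0,0],[-0.1,-2.8,2.8],8.5],[[0,0,0],[-0.1,-2.8,2.8],8.5]])

```text
clock: 2.05
tcp_pos: [0.3673, 0.1761, 0.2416]
orientation: [0.693, 0.143, 0.692, -0.142]
wrist_force: [-0.1, 0.1, -0.2]
finger_gap: 0.085
```

Request:
step_arm(targets=[[[0,0,0],[-0.1,-2.8,2.9],8.5],[[0,0,0],[-0.1,-2.8,2.9],8.5],[[0,0,0],[-0.1,-2.8,2.9],8.5],[[0,0,0],[-0.1,-3.0,3.0],8.5],[[0,0,0],[-0.1,-3.0,3.0],8.5],[[0,0,0],[-0.1,-3.0,3.0],8.5],[[0,0,0],[-0.1,-3.0,3.0],8.5],[[0,0,0],[-0.1,-3.0,3.0],8.5],[[0,0,0],[0,-3.0,3.0],8.5],[[0,0,0],[0,-2,2],8.5]])

```text
clock: 3.05
tcp_pos: [0.5193, -0.1995, 0.2491]
orientation: [0.693, 0.143, 0.692, -0.143]
wrist_force: [0.6, 0.6, -1.0]
finger_gap: 0.0848
```

Run:
```python
from h import *
plan([.53,-.215,.25],66.75)
im=read_camera("wrist");cv2.imwrite("pics/b_wrist.png",im[:,:,::-1])
for l in ("header_grip","fixture","clip_grip","clip"):
    for r in find_in("wrist",l)[:2]: print(l,r)
```

```text
t 3.05 tcp [ 0.5193 -0.1995  0.2491] yawy 66.65 gap 0.0848 F [ 0.6  0.6 -1. ] q [-0.51  0.27  0.03  1.33 -0.   -0.1 ]
turn [-0.1   0.05  0.02] shift_old [-0.09 -1.    1.59] shift_new [-0.09 -1.01  1.59]
header_grip {'extent': [239.3, 177.8, 172.0, 46.4], 'p': 0.75}
header_grip {'extent': [419.7, 0.5, 39.8, 56.7], 'p': 0.68}
fixture {'extent': [247.1, 151.0, 136.7, 69.4], 'p': 0.89}
clip_grip {'extent': [269.0, 174.4, 15.6, 47.3], 'p': 0.7}
clip {'extent': [269.2, 180.1, 17.3, 42.0], 'p': 0.68}
```

View pics/b_wrist.png

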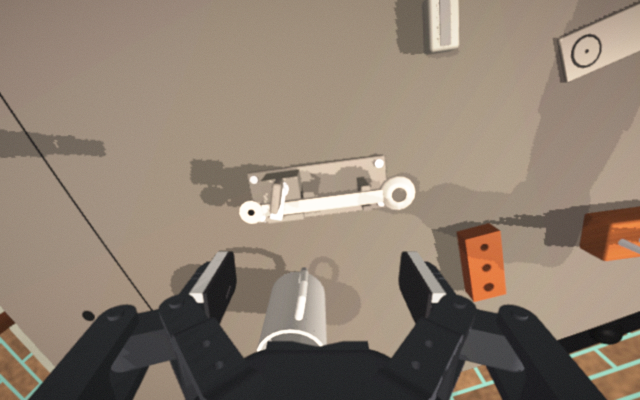

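Run:
```python
from h import *
im=cv2.imread("pics/b_wrist.png")[140:235,230:430]
cv2.imwrite("pics/bz.png",cv2.resize(im,None,fx=4,fy=4,interpolation=cv2.INTER_CUBIC))
```

```text
(no output)
```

View pics/bz.png

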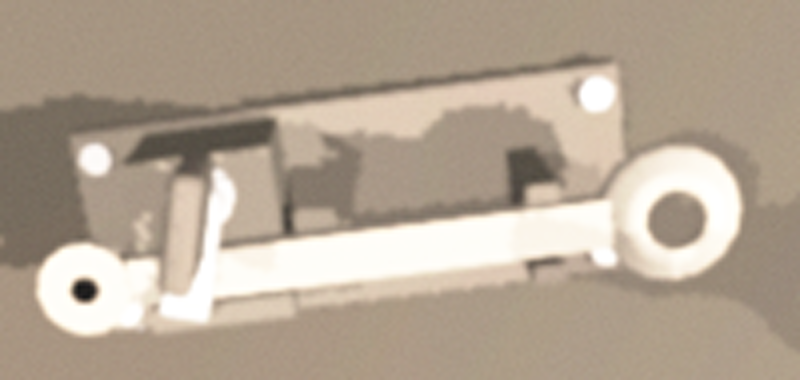

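Run:
```python
from h import *
c=cam("wrist"); f=lambda x,y:(230+x/4-.4,140+y/4-.4)
H=onz(c,f(677,218),.057);E=onz(c,f(84,290),.055);W1=onz(c,f(191,172),.098);W2=onz(c,f(178,294),.098)
M=onz(c,(586,51),.005)
for P in(H,E,W1,W2,(W1+W2)/2,M):print(P.round(4))
d=(H-E)[:2];print("L",np.linalg.norm(d),"yaw",np.degrees(np.arctan2(d[1],d[0])));u=d/np.linalg.norm(d);n=np.array([-u[1],u[0]])
G=H[:2]-.075*u;print("grip",G,"knob pred",G-.067*u+.026*n)
w=(W2-W1)[:2];print("wing len",np.linalg.norm(w),"angle",np.degrees(np.arctan2(w[1],w[0])))
```

```text
[ 0.5785 -0.1134  0.057 ]
[ 0.5282 -0.2919  0.055 ]
[ 0.4991 -0.2343  0.098 ]
[ 0.5289 -0.2526  0.098 ]
[ 0.514  -0.2434  0.098 ]
[0.514  0.1735 0.005 ]
L 0.18541794444531282 yaw 74.2528567096652
grip [ 0.55812111 -0.18559193] knob pred [ 0.51491363 -0.24302113]
wing len 0.0348701441290513 angle -31.54614677565695
```

Run:
```python
from h import *
plan([.515,-.2435,.15],58.5)
```

```text
t 3.3 tcp [ 0.5181 -0.1961  0.2491] yawy 66.74 gap 0.0849 F [-0.   1.2  0.6] q [-0.51  0.27  0.03  1.33  0.   -0.1 ]
turn [ 8.24 -0.06 -0.02] shift_old [ 9.9  -4.48  1.6 ] shift_new [ 9.91 -4.2   2.21]
```

Request:
step_arm(targets=[[[4,0,0],[0,0,0],6],[[4.2,0,0],[0,0,0],6],[[0,0,0],[1,-1,0.4],6],[[0,0,0],[2,-1,0.5],6],[[0,0,0],[2,-1,0.5],6],[[0,0,0],[2,-1,0.5],6],[[0,0,0],[1,-0.4,0.3],6],[[0,0,0],[0.3,0,0],6],[[0,0,0],[0,0,0],6],[[0,0,0],[0,0,0],6]])

```text
clock: 4.3
tcp_pos: [0.5148, -0.2454, 0.1672]
orientation: [0.681, 0.191, 0.68, -0.191]
wrist_force: [-0.2, -0.1, -0.2]
finger_gap: 0.0599
```

Run:
```python
from h import *
plan([.516,-.2445,.069],58.5)
im=read_camera("wrist");cv2.imwrite("pics/c_wrist.png",im[:,:,::-1])
plan([.516,-.2445,.069],58.5)
```

```text
t 4.3 tcp [ 0.5148 -0.2454  0.1672] yawy 58.61 gap 0.0599 F [-0.2 -0.1 -0.2] q [-0.59  0.33 -0.09  1.15  0.   -0.04]
turn [ 0.11  0.07 -0.01] shift_old [9.82 0.14 0.05] shift_new [9.82 0.14 0.06]
t 4.35 tcp [ 0.5149 -0.2455  0.1674] yawy 58.6 gap 0.0599 F [0.4 0.1 0. ] q [-0.59  0.33 -0.09  1.15  0.   -0.04]
turn [ 0.1   0.1  -0.01] shift_old [9.84 0.14 0.03] shift_new [9.84 0.14 0.04]
```

View pics/c_wrist.png

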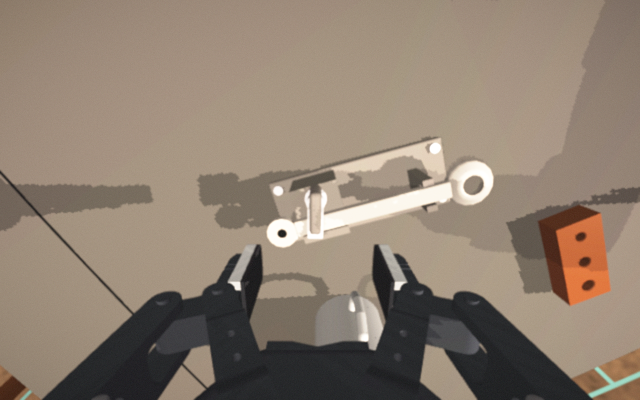

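Run:
```python
from h import *
im=cv2.imread("pics/c_wrist.png")[130:250,260:500]
cv2.imwrite("pics/cz.png",cv2.resize(im,None,fx=3.3333,fy=3.3333,interpolation=cv2.INTER_CUBIC))
```

```text
(no output)
```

View pics/cz.png

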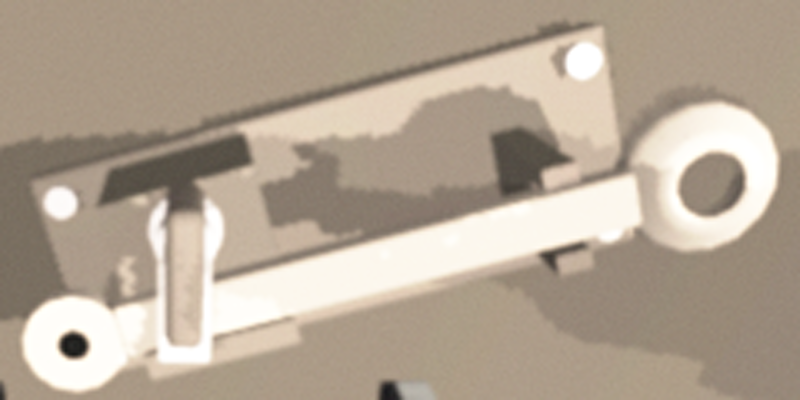

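Run:
```python
from h import *
c=cam("wrist"); k=3.3333;f=lambda x,y:(260+x/k-.35,130+y/k-.35)
H=onz(c,f(712,183),.057);E=onz(c,f(73,345),.055);W1=onz(c,f(184.5,208),.098);W2=onz(c,f(184,345),.098)
for P in(H,E,W1,W2,(W1+W2)/2):print(P.round(4))
d=(H-E)[:2];print("L",np.linalg.norm(d),"yaw",np.degrees(np.arctan2(d[1],d[0])));u=d/np.linalg.norm(d);n=np.array([-u[1],u[0]])
G=H[:2]-.075*u;print("grip",G,"knob pred",G-.067*u+.026*n)
w=(W2-W1)[:2];print("wing len",np.linalg.norm(w),"angle",np.degrees(np.arctan2(w[1],w[0])))
g=H[:2]*.5+E[:2]*.5+.0175*u; print(g)
```

```text
[ 0.5805 -0.1173  0.057 ]
[ 0.5298 -0.2958  0.055 ]
[ 0.5004 -0.2391  0.098 ]
[ 0.5299 -0.2574  0.098 ]
[ 0.5152 -0.2483  0.098 ]
L 0.1855394767898573 yaw 74.13288438175614
grip [ 0.56002702 -0.18943425] knob pred [ 0.51669938 -0.24677286]
wing len 0.0347385888747226 angle -31.716040939746986
[ 0.55995327 -0.18969371]
```

Request:
step_arm(targets=[[[0,0,0],[1,-0.1,0.2],5],[[0,0,0],[2,0,0],5],[[0,0,0],[2,0,0],5],[[0,0,0],[2,0,0],5],[[0,0,0],[1.6,0,0],5],[[0,0,0],[0.8,0,0],5],[[0,0,0],[0.3,0,0],5],[[0,0,0],[0,0,0],2.5],[[0,0,0],[0,0,0],0.8],[[0,0,0],[0,0,0],0.6]], force=30)

```text
clock: 5.35
tcp_pos: [0.5161, -0.2482, 0.0704]
orientation: [0.681, 0.191, 0.68, -0.192]
wrist_force: [-0.4, 0.9, -0.0]
finger_gap: 0.0094
```

Run:
```python
from h import *
plan([.516,-.2473,.069],58.5)
im=read_camera("wrist");cv2.imwrite("pics/d_wrist.png",im[:,:,::-1])
plan([.516,-.2473,.069],58.5)
```

```text
t 5.35 tcp [ 0.5161 -0.2482  0.0704] yawy 58.54 gap 0.0094 F [-0.4  0.9 -0. ] q [-0.59  0.4  -0.23  0.93 -0.   -0.04]
turn [0.04 0.11 0.03] shift_old [ 0.14  0.07 -0.05] shift_new [ 0.14  0.07 -0.05]
t 5.4 tcp [ 0.5161 -0.2481  0.0704] yawy 58.54 gap 0.0097 F [-0.6 -0.4  2.9] q [-0.59  0.4  -0.23  0.93 -0.   -0.04]
turn [0.04 0.11 0.03] shift_old [ 0.14  0.07 -0.05] shift_new [ 0.14  0.07 -0.05]
```

View pics/d_wrist.png

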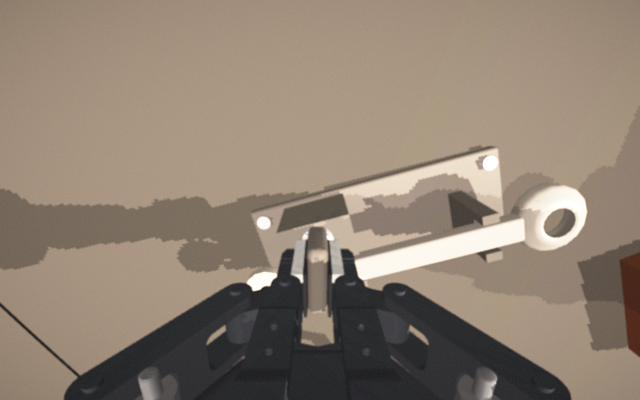

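The wing sits between the pads (image ~318,260), gap 9.7 mm. Turning clockwise.

Request:
step_arm(targets=[[[4,0,0],[0,0,0],0.6],[[8,0,0],[0,0,0],0.6],[[8,0,0],[0,0,0],0.6],[[8,0,0],[0,0,0],0.6],[[8,0,0],[0,0,0],0.6],[[8,0,0],[0,0,0],0.6],[[8,0,0],[0,0,0],0.6],[[8,0,0],[0,0,0],0.6],[[8,0,0],[0,0,0],0.6],[[5,0,0],[0,0,0],0.6]], force=30)

```text
clock: 6.4
tcp_pos: [0.5166, -0.248, 0.0704]
orientation: [0.433, 0.56, 0.431, -0.559]
wrist_force: [1.2, 0.2, 2.1]
finger_gap: 0.0096
```

Run:
```python
from h import *
plan([.516,-.2473,.07],-15.9); print(get_state()['ft_torque'])
im=read_camera("wrist");cv2.imwrite("pics/e_wrist.png",im[:,:,::-1])
plan([.516,-.2473,.07],-15.9); print(get_state()['ft_torque'])
```

```text
t 6.4 tcp [ 0.5166 -0.248   0.0704] yawy -14.71 gap 0.0096 F [1.2 0.2 2.1] q [-0.59  0.4  -0.23  0.93  0.    1.24]
turn [ 1.19  0.03 -0.15] shift_old [ 0.04 -0.07 -0.06] shift_new [ 0.04 -0.07 -0.05]
[-0.08770559 -0.07354003  0.06436156]
t 6.45 tcp [ 0.5165 -0.248   0.0704] yawy -14.84 gap 0.0097 F [ 1.3 -0.2  2.6] q [-0.59  0.4  -0.23  0.93  0.    1.24]
turn [ 1.06  0.03 -0.15] shift_old [ 0.04 -0.07 -0.05] shift_new [ 0.04 -0.07 -0.05]
[ 0.00791251 -0.1977817  -0.05897878]
```

View pics/e_wrist.png

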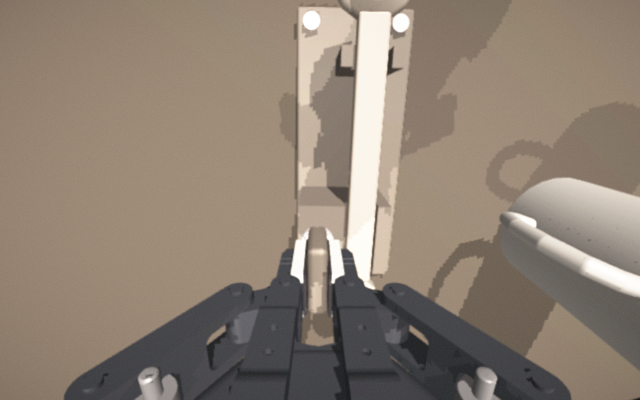

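Turned ~73°; add a few degrees to seat at the stop, then release and rise.

Request:
step_arm(targets=[[[2,0,0],[0,0,0],0.6],[[2,0,0],[0,0,0],0.6],[[1,0,0],[0,0,0],0.6],[[0,0,0],[0,0,0],0.6],[[0,0,0],[0,0,0],0.6],[[0,0,0],[0,0,0],0.6],[[0,0,0],[0,0,0],0.6],[[0,0,0],[0,0,0],0.6],[[0,0,0],[0,0,0],0.6],[[0,0,0],[0,0,0],0.6]], force=30)

```text
clock: 7.45
tcp_pos: [0.5166, -0.248, 0.0704]
orientation: [0.41, 0.577, 0.408, -0.576]
wrist_force: [0.8, -1.0, 6.9]
finger_gap: 0.0095
```

Run:
```python
from h import *
plan([.516,-.2473,.07],-15.9); print(get_state()['ft_torque'])
```

```text
t 7.45 tcp [ 0.5166 -0.248   0.0704] yawy -19.27 gap 0.0095 F [ 0.8 -1.   6.9] q [-0.59  0.4  -0.23  0.93  0.    1.32]
turn [-3.37  0.04 -0.15] shift_old [ 0.04 -0.08 -0.05] shift_new [ 0.04 -0.08 -0.05]
[-0.14351779 -0.0919658   1.21816737]
```

Request:
step_arm(targets=[[[-3,0,0],[0,0,0],0.6],[[0,0,0],[0,0,0],2],[[0,0,0],[0,0,0],4],[[0,0,0],[0,0,0],4.5],[[0,0,0],[0,0,0],4.5],[[0,0,0],[-1,0,0],4.5],[[0,0,0],[-2,0,0],4.5],[[0,0,0],[-3,0,0],4.5],[[0,0,0],[-2,0,0],4.5],[[0,0,0],[-1,0,0],4.5]])

```text
clock: 8.45
tcp_pos: [0.5165, -0.2482, 0.1621]
orientation: [0.424, 0.567, 0.422, -0.566]
wrist_force: [-0.8, 0.2, -0.2]
finger_gap: 0.0447
```

Run:
```python
from h import *
plan([.56,-.1895,.12],-15.9)
im=read_camera("wrist");cv2.imwrite("pics/f_wrist.png",im[:,:,::-1])
plan([.56,-.1895,.12],-15.9)
```

```text
t 8.45 tcp [ 0.5165 -0.2482  0.1621] yawy -16.46 gap 0.0447 F [-0.8  0.2 -0.2] q [-0.59  0.33 -0.1   1.14  0.    1.27]
turn [-0.56  0.06 -0.2 ] shift_old [ 4.21  2.49 -6.86] shift_new [ 4.21  2.58 -6.83]
t 8.5 tcp [ 0.5168 -0.2484  0.1628] yawy -16.46 gap 0.0451 F [1.2 0.4 0.6] q [-0.59  0.33 -0.09  1.14  0.    1.27]
turn [-0.56  0.08 -0.26] shift_old [ 4.28  2.45 -6.88] shift_new [ 4.28  2.54 -6.85]
```

View pics/f_wrist.png

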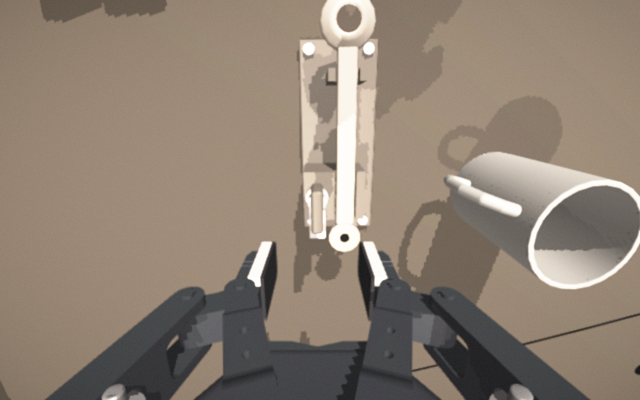

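Run:
```python
from h import *
c=cam("wrist")
H=onz(c,(348,17.5),.057);E=onz(c,(344,237.5),.055)
d=(H-E)[:2];u=d/np.linalg.norm(d);print(H,E,"L",np.linalg.norm(d),"yaw",np.degrees(np.arctan2(d[1],d[0])), H[:2]-.075*u, E[:2]+.11*u)
print("wing",np.subtract(onz(c,(317.5,232),.098),onz(c,(318,191),.098)))
```

```text
[ 0.58056995 -0.11736464  0.057     ] [ 0.53019261 -0.29599973  0.055     ] L 0.18560273261557533 yaw 74.25088146923247 [ 0.56021303 -0.18954909] [ 0.56004943 -0.1901292 ]
wing [-0.00991429 -0.03230493  0.        ]
```

Request:
step_arm(targets=[[[-0.6,0,0],[0,0.3,-0.9],4.5],[[0,0,0],[0,0.7,-2],4.5],[[0,0,0],[0.5,0.7,-2],4.5],[[0,0,0],[1.5,0.5,-1.5],4.5],[[0,0,0],[2,0.3,-0.4],4.5],[[0,0,0],[2,0,0],4.5],[[0,0,0],[1.5,0,0],4.5],[[0,0,0],[0.5,0,0],4.5],[[0,0,0],[0,0,0],4.5],[[0,0,0],[0,0,0],4.5]])

```text
clock: 9.5
tcp_pos: [0.5583, -0.1888, 0.0794]
orientation: [0.426, 0.564, 0.426, -0.564]
wrist_force: [0.3, 0.5, 0.8]
finger_gap: 0.045
```

Run:
```python
from h import *
im=read_camera("wrist");cv2.imwrite("pics/g_wrist.png",im[:,:,::-1])
plan([.5601,-.1897,.0313],-15.8)
```

```text
t 9.55 tcp [ 0.5586 -0.1891  0.0799] yawy -15.85 gap 0.0444 F [-0.3  0.2 -0.6] q [-0.46  0.43 -0.17  0.97  0.    1.38]
turn [-0.05  0.   -0.05] shift_old [4.86 0.15 0.02] shift_new [4.86 0.16 0.02]
```

View pics/g_wrist.png

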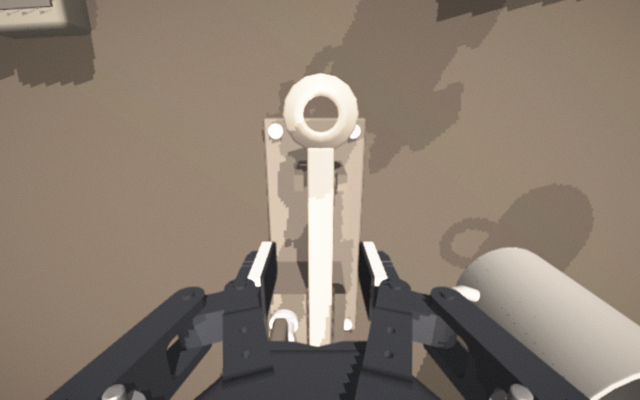

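Request:
step_arm(targets=[[[0,0,0],[0.8,0.1,0],4.5],[[0,0,0],[1.5,0,0],4.5],[[0,0,0],[1.5,0,0],4.5],[[0,0,0],[0.8,0,0],4.5],[[0,0,0],[0.3,0,0],4.5],[[0,0,0],[0,0,0],4.5],[[0,0,0],[0,0,0],3],[[0,0,0],[0,0,0],1.6],[[0,0,0],[0,0,0],1.2],[[0,0,0],[0,0,0],1.2]], force=70)

```text
clock: 10.55
tcp_pos: [0.5598, -0.1896, 0.0312]
orientation: [0.427, 0.564, 0.426, -0.564]
wrist_force: [-0.5, 0.7, 4.1]
finger_gap: 0.0146
```

Run:
```python
from h import *
im=read_camera("wrist");cv2.imwrite("pics/i_wrist.png",im[:,:,::-1])
plan([.5601,-.1897,.0313],-15.8)
```

```text
t 10.6 tcp [ 0.5598 -0.1895  0.0312] yawy -15.85 gap 0.0146 F [-0.5  0.6  5.2] q [-0.46  0.47 -0.23  0.87  0.    1.39]
turn [-0.05  0.01 -0.1 ] shift_old [-0.01  0.03  0.01] shift_new [-0.01  0.03  0.01]
```

View pics/i_wrist.png

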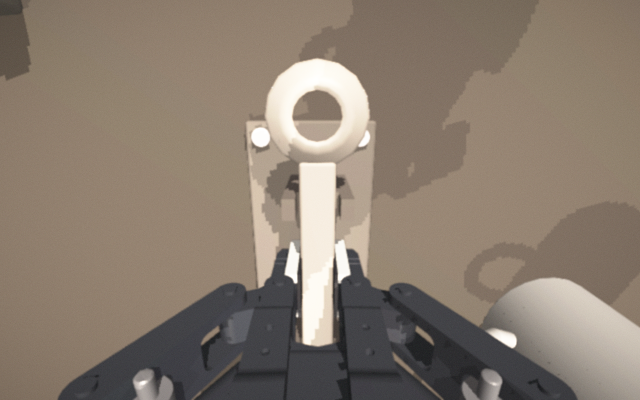

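Request:
step_arm(targets=[[[0,0,0],[-0.3,0,0],1.2],[[0,0,0],[-0.8,0,0],1.2],[[0,0,0],[-1.2,0,0],1.2],[[0,0,0],[-1.5,0,0],1.2],[[0,0,0],[-2,0,0],1.2],[[0,0,0],[-2,0,0],1.2],[[0,0,0],[-2,0,0],1.2],[[0,0,0],[-1.5,0,0],1.2],[[0,0,0],[-0.7,0,0],1.2],[[0,0,0],[0,0,0],1.2]], force=70)

```text
clock: 11.6
tcp_pos: [0.5596, -0.1895, 0.1516]
orientation: [0.427, 0.564, 0.426, -0.564]
wrist_force: [-0.1, -1.1, -4.3]
finger_gap: 0.0147
```

Run:
```python
from h import *
im=read_camera("wrist");cv2.imwrite("pics/j_wrist.png",im[:,:,::-1])
im=read_camera("side");cv2.imwrite("pics/j_side.png",im[:,:,::-1])
plan([.5175,.094,.150],1.4)
```

```text
t 11.7 tcp [ 0.5587 -0.189   0.1497] yawy -15.85 gap 0.0146 F [ 0.1 -0.  -5.1] q [-0.46  0.38 -0.06  1.13  0.    1.39]
turn [-17.25  -0.03   0.06] shift_old [-1.000e-02 -1.169e+01 -2.610e+01] shift_new [ -0.03  -3.42 -28.4 ]
```

View pics/j_wrist.png

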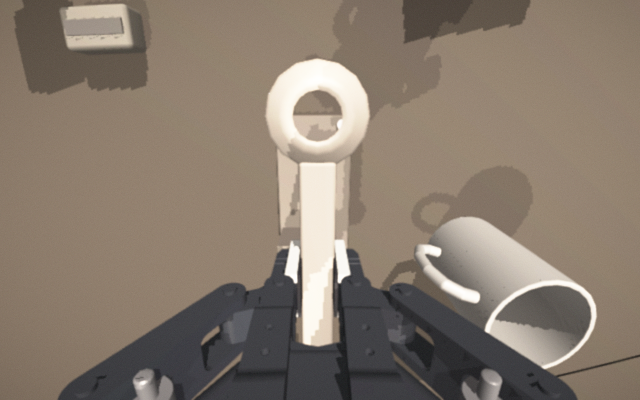

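View pics/j_side.png

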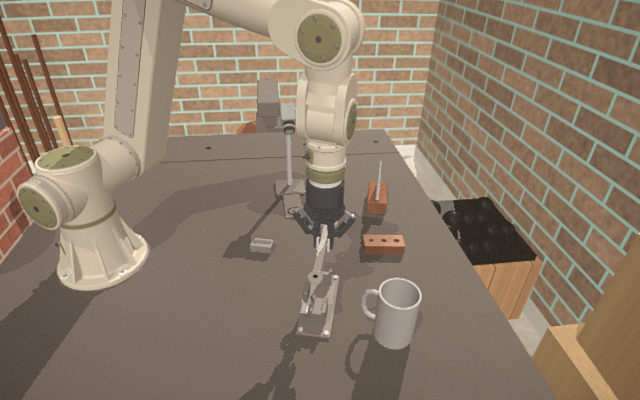

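Request:
step_arm(targets=[[[-3,0,0],[0,0,0],1.2],[[-6,0,0],[0,0,0],1.2],[[-6,0,0],[0,-0.3,-1],1.2],[[-2.3,0,0],[0,-0.5,-2.5],1.2],[[0,0,0],[0,-0.5,-4],1.2],[[0,0,0],[0,-0.6,-4.5],1.2],[[0,0,0],[0,-0.6,-4.5],1.2],[[0,0,0],[0,-0.5,-3],1.2],[[0,0,0],[0,-0.3,-1.5],1.2],[[0,0,0],[0,0,-0.5],1.2]], force=70)

```text
clock: 12.7
tcp_pos: [0.522, 0.0268, 0.1494]
orientation: [0.506, 0.493, 0.507, -0.494]
wrist_force: [-0.2, -0.6, -5.2]
finger_gap: 0.0144
```

Request:
step_arm(targets=[[[0,0,0],[0,0,0],1.2],[[0,0,0],[0,0,0],1.2],[[0,0,0],[0,0,0],1.2],[[0,0,0],[0,0,0],1.2],[[0,0,0],[0,0,0],1.2],[[0,0,0],[0,0,0],1.2],[[0,0,0],[0,0,0],1.2],[[0,0,0],[0,0,0],1.2],[[0,0,0],[0,0,0],1.2],[[0,0,0],[0,0,0],1.2]])

```text
clock: 13.7
tcp_pos: [0.5232, 0.0255, 0.1503]
orientation: [0.506, 0.494, 0.506, -0.494]
wrist_force: [-0.1, 0.1, -5.0]
finger_gap: 0.0143
```

Run:
```python
from h import *
plan([.5175,.094,.150],1.4)
im=read_camera("wrist");cv2.imwrite("pics/k_wrist.png",im[:,:,::-1])
plan([.5175,.094,.150],1.4)
```

```text
t 13.7 tcp [0.5232 0.0255 0.1503] yawy 1.46 gap 0.0143 F [-0.1  0.1 -5. ] q [-0.1   0.25 -0.24  1.08  0.    1.44]
turn [ 0.06 -0.01 -0.  ] shift_old [ 0.03 -0.4  -6.86] shift_new [ 0.03 -0.4  -6.86]
t 13.75 tcp [0.5232 0.0255 0.1503] yawy 1.45 gap 0.0144 F [-0.9 -0.2 -4.3] q [-0.1   0.25 -0.24  1.08  0.    1.44]
turn [ 0.05 -0.   -0.01] shift_old [ 0.03 -0.4  -6.87] shift_new [ 0.03 -0.4  -6.86]
```

View pics/k_wrist.png

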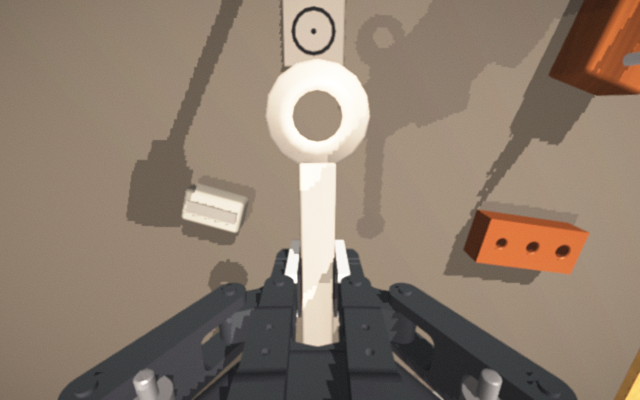

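Run:
```python
from h import *
c=cam("wrist");s=get_state()
im=cv2.imread("pics/k_wrist.png")
cv2.imwrite("pics/kz.png",cv2.resize(im[0:180,240:400],None,fx=3.3,fy=3.3,interpolation=cv2.INTER_CUBIC))
M=onz(c,(313.5,31),.005);print("mark",M)
z=s['tcp_pos'][2]+.0187+.007
H=onz(c,(317.5,115.5),z);print("hole",H, "rel",(H-s['tcp_pos'])*1000)
h=onz(c,(318,350-10),z-.002)
for r in (165,200,235):
    row=im[r].astype(int).sum(1); print(r,row[290:346:1].tolist())
```

```text
mark [0.51612173 0.16896938 0.005     ]
hole [0.521129   0.10024918 0.17603539] rel [-2.08577413 74.77934025 25.7       ]
165 [431, 429, 419, 426, 428, 430, 430, 422, 455, 593, 712, 744, 752, 752, 752, 752, 753, 752, 753, 752, 752, 752, 752, 752, 752, 752, 752, 751, 752, 751, 752, 752, 752, 752, 752, 751, 744, 732, 727, 727, 727, 727, 727, 730, 727, 670, 505, 423, 429, 430, 432, 430, 432, 432, 432, 432]
200 [422, 421, 425, 425, 428, 418, 423, 421, 416, 436, 529, 639, 692, 713, 715, 716, 713, 714, 716, 715, 715, 713, 712, 715, 712, 714, 716, 716, 714, 712, 716, 717, 718, 717, 717, 716, 717, 716, 717, 717, 717, 716, 719, 713, 694, 601, 464, 426, 428, 435, 426, 431, 437, 432, 431, 428]
235 [432, 416, 425, 423, 422, 427, 419, 424, 420, 399, 443, 564, 666, 705, 713, 711, 713, 713, 712, 715, 715, 715, 713, 716, 713, 713, 716, 714, 716, 715, 716, 715, 716, 716, 716, 717, 716, 716, 717, 717, 716, 716, 717, 713, 643, 482, 423, 432, 430, 430, 428, 426, 422, 421, 427, 423]
```

View pics/kz.png

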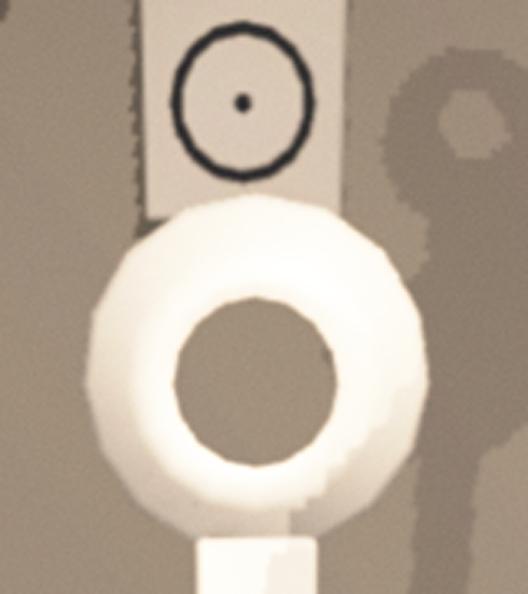

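Run:
```python
from h import *
c=cam("wrist");im=cv2.imread("pics/k_wrist.png").astype(float).sum(2)
im=cv2.GaussianBlur(im,(1,5),0)
for a,b,sg in ((276,292,1),(336,352,-1)):
    pts=[]
    for r in range(2,52 if sg<0 else 60):
        g=np.diff(im[r,a:b])*sg; j=g.argmax()
        if 0<j<len(g)-1:
            o=(g[j-1]-g[j+1])/(2*(g[j-1]-2*g[j]+g[j+1])+1e-9)
            pts.append(onz(c,(a+j+.5+o,r),.005)[:2])
    P=np.array(pts);k=np.polyfit(P[:,1],P[:,0],1);res=P[:,0]-np.polyval(k,P[:,1])
    m=abs(res)<2*res.std();k=np.polyfit(P[m,1],P[m,0],1);print("yaw",90-np.degrees(np.arctan(k[0])),"x at y=.169",np.polyval(k,.169),res.std())
# side/scene: foot plate edges, header straightness
# handle midline in wrist image
mid=[]
z=get_state()['tcp_pos'][2]+.0187+.005
for r in range(170,245,3):
    g=np.diff(im[r,290:346]);l=290+g.argmax()+.5;rr=290+g.argmin()+.5;mid.append(onz(c,((l+rr)/2,r),z)[:2])
mid=np.array(mid);k=np.polyfit(mid[:,1],mid[:,0],1);print("handle yaw",90-np.degrees(np.arctan(k[0])),np.polyval(k,get_state()['tcp_pos'][1]))
# which header pixel x should hole be
```

```text
yaw 91.24718253593134 x at y=.169 0.4888102284716399 6.768251055343816e-05
yaw 91.10707822794322 x at y=.169 0.5429456631351721 0.00015960296611452422
handle yaw 92.42446576532122 0.5237977158203301
```

Request:
step_arm(targets=[[[0.4,0,0],[0,-0.1,-0.6],1.2],[[0,0,0],[0,-0.1,-1.2],1.2],[[0,0,0],[0.1,-0.1,-1.4],1.2],[[0,0,0],[0.2,-0.1,-1.4],1.2],[[0,0,0],[0.2,0,-1.2],1.2],[[0,0,0],[0.2,0,-0.8],1.2],[[0,0,0],[0.2,0,-0.3],1.2],[[0,0,0],[0,0,0],1.2],[[0,0,0],[0,0,0],1.2],[[0,0,0],[0,0,0],1.2]], force=70)

```text
clock: 14.75
tcp_pos: [0.5181, 0.0939, 0.1414]
orientation: [0.504, 0.496, 0.504, -0.496]
wrist_force: [0.1, -0.4, -4.0]
finger_gap: 0.0147
```

Request:
step_arm(targets=[[[0,0,0],[0,0,0],1.2],[[0,0,0],[0,0,0],1.2],[[0,0,0],[0,0,0],1.2],[[0,0,0],[0,0,0],1.2],[[0,0,0],[0,0,0],1.2],[[0,0,0],[0,0,0],1.2],[[0,0,0],[0,0,0],1.2],[[0,0,0],[0,0,0],1.2],[[0,0,0],[0,0,0],1.2],[[0,0,0],[0,0,0],1.2]])

```text
clock: 15.75
tcp_pos: [0.5179, 0.0943, 0.1413]
orientation: [0.505, 0.495, 0.505, -0.495]
wrist_force: [0.0, 0.0, -4.4]
finger_gap: 0.015
```

Run:
```python
from h import *
s=get_state()
for n in("wrist","side","scene"):
    im=read_camera(n);cv2.imwrite(f"pics/l_{n}.png",im[:,:,::-1])
    if n!="wrist": 
        p=proj(cam(n),[.516,.169,.16])[0].astype(int);print(n,p)
        q=im[max(0,p[1]-60):p[1]+60,p[0]-80:p[0]+80,::-1];cv2.imwrite(f"pics/lz_{n}.png",cv2.resize(q,None,fx=5,fy=5,interpolation=cv2.INTER_CUBIC))
plan([.518,.094,.1412],1.1)
Rt=q2R(s['orientation']);print(Rt.round(4))
```

```text
side [292 166]
scene [399 201]
t 15.9 tcp [0.5179 0.0943 0.1413] yawy 1.05 gap 0.0146 F [-0.   0.2 -4.1] q [ 0.03  0.27 -0.25  1.06  0.    1.58]
turn [-0.05 -0.   -0.  ] shift_old [0.01 0.01 0.03] shift_new [0.01 0.01 0.03]
[[ 0.000e+00  9.998e-01  1.830e-02]
 [ 1.000e-04  1.830e-02 -9.998e-01]
 [-1.000e+00  0.000e+00 -1.000e-04]]
```

View pics/l_wrist.png

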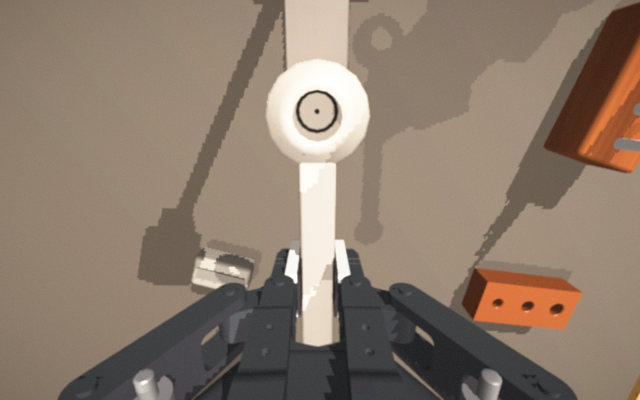

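View pics/lz_side.png

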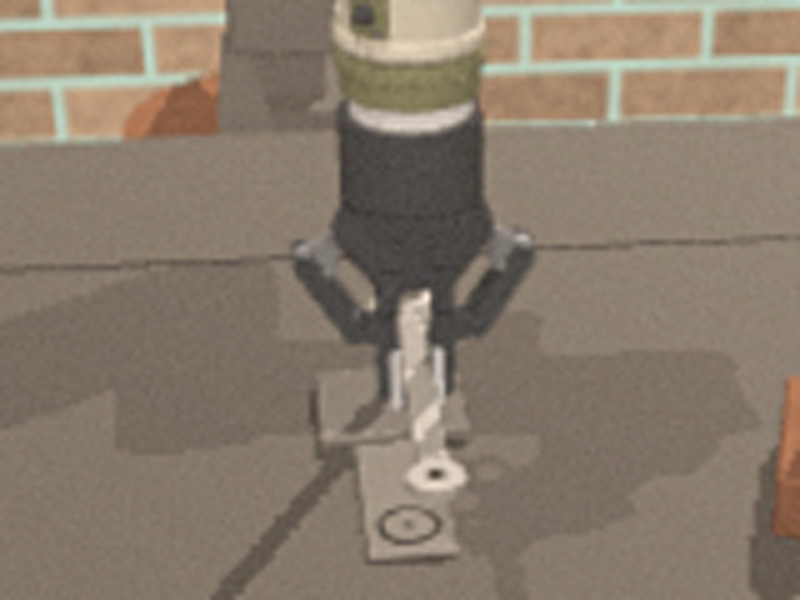

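View pics/lz_scene.png

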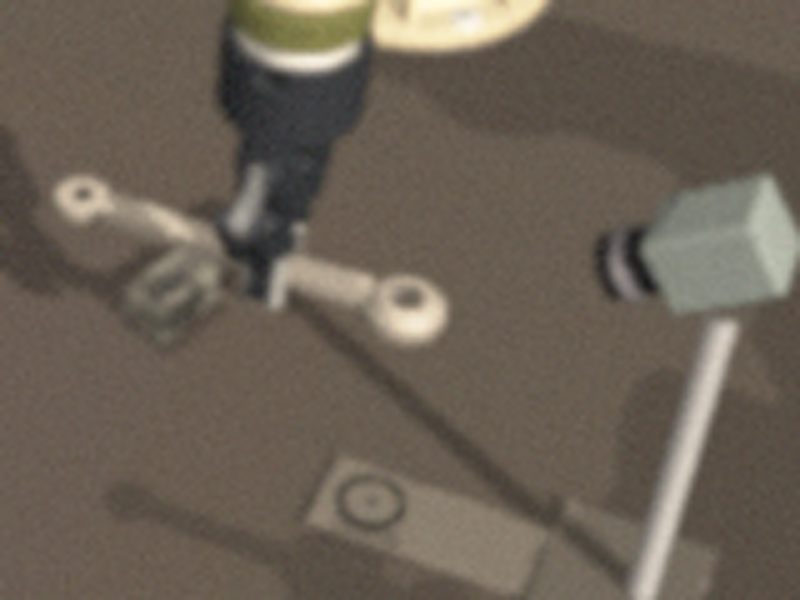

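Run:
```python
from h import *
c=cam("wrist");a=cam("scene");b=cam("side");t=get_state()['tcp_pos']
print("mark",onz(c,(317.5,111),.005)); H=onz(c,(317.5,112.5),t[2]+.0257);print("hole wrist",H)
print("hole scene",onz(a,(401,200.4),.167),"mark scene",onz(a,(319+370/5,141+502/5),.005))
print("hole tri",tri([(a,(401,200.4)),(c,(317.5,112.5))]))
print("eye tri",tri([(a,(335.6,179.6)),(b,(299.4,200.6))]), "exp eye", t[:2]-.11*np.array([-.018,1]),.165)
cv2.imwrite("pics/lzw.png",cv2.resize(cv2.imread("pics/l_wrist.png")[50:180,240:400],None,fx=4,fy=4,interpolation=cv2.INTER_CUBIC))
```

```text
mark [0.51670309 0.16887573 0.005     ]
hole wrist [0.51633366 0.17025269 0.16702465]
hole scene [0.51838681 0.17237084 0.167     ] mark scene [0.51827339 0.17006314 0.005     ]
hole tri [0.51616396 0.17100772 0.16471855]
eye tri [ 0.52145586 -0.01524275  0.16335969] exp eye [ 0.51988757 -0.01567263] 0.165
```

View pics/lzw.png

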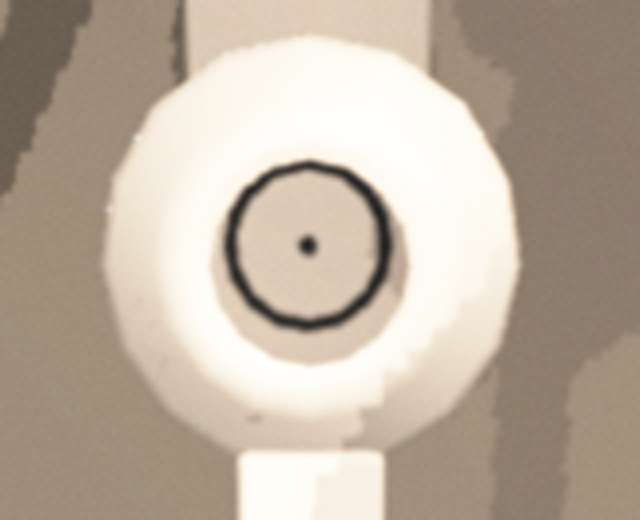

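Run:
```python
from workcell import *
s=get_state();print(s['clock'],s['tcp_pos'],abs(s['qvel']).max(),s['wrist_force'])
print(hand_in())
```

```text
15.9 [0.51790757 0.09432737 0.14132465] 0.0015440748490949403 [-0.02273012  0.21141559 -4.09332679]
the job is handed in; nothing more can be done
None
```

The job is handed in at 15.9 s. The header is held still in the gripper at 70 N, with its hole over the ring mark. I turned the wing knob clockwise until it pressed the stop (about 1.2 N m), lifted the header straight out by its handle, and carried it to the camera stand.

Last checks, all before handing in:
- **Hole over the mark:** the wrist view puts the hole at about (0.516, 0.169) m and the mark at about (0.516, 0.169) m. The scene camera disagreed slightly, showing the hole about 2 mm further along y, towards the camera post. I took that as being within the 2 mm calibration and left it.
- **Height and level:** the grasp point is at z = 0.160 m and the tool is vertical to within 0.01°. The eye at the tail measured 0.163 m against an expected 0.165 m, so the header is level.
- **Direction:** the jaws put the header at about 91.0° against 91.2° for the stand's tongue. A rough reading of the handle's midline before I turned it a last 0.4° gave 92.4°. It came from a short stretch of pixels and I did not repeat it.
- **Clip:** after I let go of the knob, the wrist view showed the leaf pointing to the tail, clear of the handle. I did not look at the clip again after the lift.
- **Surroundings:** I saw no contact with the camera stand or the other things on the bench, though I did not measure the loose things again at the end. The wrist force was steady at about 4 N, which is the header's weight.

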